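# Slide the doughnut order between the topping tubs

## Robot

A 6-joint arm with a two-finger parallel gripper is mounted at the origin on the work surface. World frame = base frame: x ahead of the robot, y to its left, z up, the work surface at z = 0. Lengths are in m, angles in rad, forces in N, time in s.
With the tool pointing down it reaches from about 0.25 to 0.8 m from the base axis. Payload 3.9 kg.
Tool frame: the origin (TCP) lies midway between the tips of the shut fingers; the grasp point (between the pads) lies 19 mm behind it; z points along the fingers, y is the direction in which the jaws open and shut (so a half turn about z gives the same grasp; the last joint's range is limited). The gripper opens to 85 mm and grips with 20 to 120 N. Pads are 22 mm wide; open, the fingers measure 114 mm over their backs; the gripper's body (76 mm by 85 mm) begins 54 mm behind the grasp point. The pads swing forward as they close: fully open they stand 13 mm farther back than shut.
Start: joints at [1.239, 0.26, -0.138, 1.173, 0, 1.571], TCP at [0.171, 0.496, 0.231] pointing down, gripper open.
Joint ranges: [-2.78, 2.78], [-0.83, 1.72], [-1.28, 1.37], [-1.9, 2.12], [-1.57, 1.48], [-3.14, 3.14]. Speed limits (rad/s): [2.57, 2.57, 3.14, 3.14, 3.14, 3.14].

## Interface

Orientations are given as a unit quaternion [x, y, z, w].
In Python, from plant import * gives the robot as it stands.
- The arm moves only by the tool move_arm, never from a script. Its argument "motion" is a list that holds one entry, the list of rows, each a list of 7 numbers: the finger opening in mm, from 0 to 85.4, then the shift along the world's x, y, z in mm, then the turn, a rotation vector about the world's x, y, z in rad. In form: [[[claw, tx, ty, tz, rx, ry, rz], ...]]. A call has 1 to 20 rows; each row is the pose to reach, as a shift and turn from the pose commanded when the call began; what a row does not reach only later rows make up. A row lasts 1/8 s, in which the tool goes at most 62.5 mm and 10.7 degrees, less where a joint would pass 70% of its speed; a pose out of reach is approached as far as the arm can. A call with a gripper value outside its range is refused whole. The fingers move at their own pace and stop on an object; the grip force is fixed at half the most. Time passes only in rows, so rows that repeat a pose let the fingers close. It gives the time, the measured TCP pose, the force and the opening at its end, in the units of the state.
- state(): the state, without advancing time (a new reading comes with each control period).
- capture(name): name is "side" or "top"; returns a dict with "image" (480x640x3 uint8, blue, green, red), "fx", "fy", "cx", "cy" (pixels), "rvec" (rotation vector, rad) and "tvec" (3), from world to camera coordinates, as OpenCV has them. Camera axes: x right, y down, z forward; pixel columns grow to the right and rows downward; lengths in m; the calibration is good to about 2 mm. A picture is of the moment at which its call begins. There is no depth.
- sign_off(): hands the job in, once; it reports no verdict.
The state is a dict: "t": time; "qpos": joint angles; "joint_vel": joint speeds; "tau": joint torques, N m; "tool_pos": TCP position; "orientation": TCP orientation; "force": force on the tool from outside, world axes, zero at the start; "wrist_torque": the same for the moment, N m; "gripper_width": finger opening in m.
Only numpy, scipy, OpenCV 4.12 (cv2) and the standard library are available. Lean on these libraries where they do the work, as an engineer would, in place of code of your own. Each camera call takes 0.05 s, during which the arm holds its last target.

## Task

Push the white tray that carries the filled doughnut along the counter, through the narrow gap between the two lidded steel tubs, until its front edge rests squarely against the low steel rail on the other side, centred behind the gap. The tray is only pushed and stays flat on the counter, never lifted, and the doughnut in it must not be touched; leave everything else where it stands.

Things in the scene. Friction and masses are not known exactly. Their poses are not given: they have to be found in the camera images.
- slide: order slide fixed to the counter: two lidded steel tubs (100 mm along x, 80 wide along y, 49 tall, 58 with lid handle) with a straight 120 mm wide gap between them, and a stop rail beyond. Origin on the counter, middle of the gap; x points through the gap to the rail, z up. Tubs span x = -50 to +50 mm, inner faces at y = +60 and -60 mm
- rail_face (a point): middle of the top edge of the stop rail's near face, 185 mm along +x from the slide's origin, 22 mm above the counter; axes as the slide's. The low steel rail is 140 mm long (y), 12 mm thick, fixed. With the tray against it the tray's origin is 125 mm along +x from the slide's origin
- tray: white serving tray with a rim on all four sides, 120 mm long (x), 110 wide (y), 16 tall, corners rounded to 12 mm, about 0.25 kg; origin at the centre of its underside, z up. It slides flat on the counter; it starts on the -x side of the gap, its +x end towards the gap, within 0.4 rad of the slide's x
- doughnut: filled doughnut lying loose inside the tray's rim (the rim keeps it in when the tray is pushed), 82 mm wide, 36 mm tall, origin at the centre of its underside, which rests on the tray's 4 mm thick floor
- shaker: bystander, to be left alone: clear shaker jar with a steel cap, 60 mm wide, 115 mm tall; origin at the centre of its underside
- cup: bystander, to be left alone: white cup, 64 mm wide, 62 mm tall; origin at the centre of its underside
- bowl: bystander, to be left alone: small white bowl, 90 mm wide, 40 mm tall; origin at the centre of its underside
- plate: bystander, to be left alone: white plate, 150 mm wide, 16 mm tall; origin at the centre of its underside
- ring_doughnut: bystander, to be left alone: plain ring doughnut lying on the plate, 80 mm wide, 28 mm tall; origin at the centre of its underside
- tongs: bystander, to be left alone: steel serving tongs lying flat, 230 mm long, 75 mm wide, 12 mm tall; x runs along them; origin near the middle of their length
There are look-alikes about, which are no part of the job. Leave any blue or green look-alike of the tray alone.

How it is judged:
On the way:
1. the tray lies between the two tubs, in line with the gap (x of tray in the frame of slide between -0.03 and 0.03 m and y of tray in the frame of slide between -0.015 and 0.015 m and angle between the x axis of tray and the x axis of slide, either way round below 0.2 rad), for 0.1 s.
At the end, for the whole second after the job is handed in: The tray has come through the gap and rests flat and still on the counter with its front edge against the rail (within 8 mm), within 25 mm of the gap's centre line and within 0.12 rad of square, with the doughnut still lying flat inside its rim (x of tray in the frame of slide between 0.117 and 0.13 m and y of tray in the frame of slide between -0.025 and 0.025 m and angle between the x axis of tray and the x axis of slide, either way round below 0.12 rad and height (world z) of tray below 0.004 m and angle between tray's own z axis and vertical below 0.05 rad and linear speed of tray below 0.01 m/s and horizontal distance between doughnut and tray below 0.025 m and angle between doughnut's own z axis and vertical below 0.15 rad and linear speed of doughnut below 0.02 m/s); the robot touches nothing.
It fails at once if the tray is lifted (6 mm) or tipped (0.15 rad) (height (world z) of tray above 0.006 m or angle between tray's own z axis and vertical above 0.15 rad).
It fails at once if the doughnut is touched by the robot (contact force between any of the fingers, the arm and doughnut above 0.3 N).
It fails at once if the doughnut leaves the tray or tips (horizontal distance between doughnut and tray above 0.035 m or angle between doughnut's own z axis and vertical above 0.4 rad).
It fails at once if a bystander is moved by 20 mm or more, or tipped (distance of any of shaker, cup, bowl, plate, ring_doughnut, tongs from where it was at the start of the episode above 0.02 m or angle between any of shaker, cup, bowl, plate, ring_doughnut, tongs's own z axis and vertical above 0.3 rad).
It also fails if it takes over 72 s, if anything falls off the work surface, if the arm or the gripper's body presses on something with over 40 N, if the wrist force passes 120 N, or if a joint passes its speed limit or range.

## Working session

There is one attempt and no reset: what is moved stays moved. The work goes in short steps, Python scripts to look and compute and a tool call to move; the robot and the scene stay as the last step left them, time stands still between calls to the robot, and variables do not carry over. Pictures are saved under pics/ and viewed, and the job is handed in when it is done.

Besides the shell and the picture viewer there is one more tool, called after ">>>" as a command line: name --argument value ..., lists and objects as JSON in quotes. move_arm: Moves the arm, as the interface text tells. Its arguments: {"type":"object","properties":{"motion":{"type":"array","items":{"type":"array","items":{"type":"array","items":{"type":"number"}}}}},"required":["motion"]}

```bash
mkdir -p pics; ls
python3 - <<'E'
from plant import *
import cv2,pickle
s=state();print({k:s[k] for k in('t','tool_pos','orientation','force','gripper_width')})
for n in('side','top'):
    c=capture(n);cv2.imwrite(f'pics/{n}0.png',c['image']);pickle.dump(c,open(f'{n}0.pkl','wb'))
    print(n,c['fx'],c['cx'],c['cy'],c['rvec'],c['tvec'])
E
```

```text
pics
{'t': 0.0, 'tool_pos': array([0.1707768 , 0.49570919, 0.23045301]), 'orientation': array([ 1.65112620e-01,  9.86274223e-01, -9.78482745e-04, -1.51619597e-04]), 'force': array([0.22696932, 1.25758194, 1.10160748]), 'gripper_width': 0.08546828692507076}
side 438.4358474093377 324.33981909490353 233.56570045662997 [ 2.27728455 -0.37941897  0.17041082] [-0.5364915   0.15995004  0.8021778 ]
top 516.3880681767021 311.9778726838249 244.593345686459 [ 2.10317669 -2.14341627  0.16363687] [0.0192088  0.551651   0.99722572]
```

View pics/top0.png

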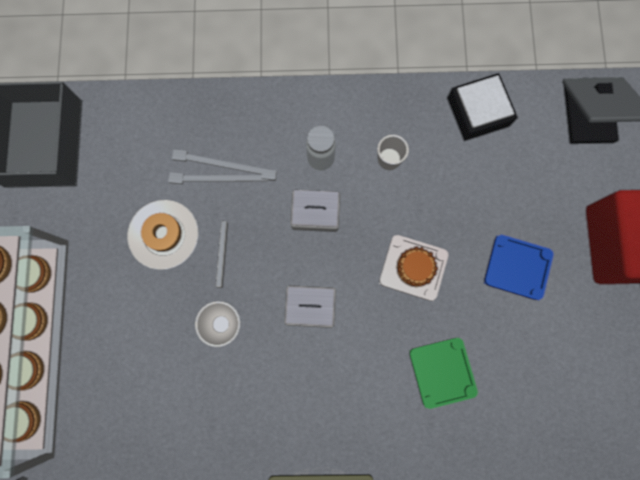

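View pics/side0.png

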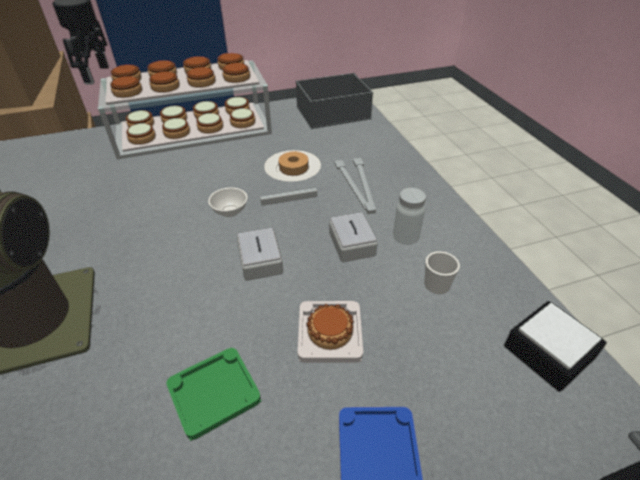

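The white tray with the doughnut is at top (415,267). The blue one (520,267) and the green one (443,372) are empty look-alikes. The tubs are at (316,210) and (311,306), the rail at (222,254). I'll measure these next.

```bash
cat > h.py <<'E'
import cv2,numpy as np
def cast(c,px,z):
    K=np.array([[c['fx'],0,c['cx']],[0,c['fy'],c['cy']],[0,0,1]])
    R=cv2.Rodrigues(np.array(c['rvec'],float))[0];t=np.array(c['tvec'],float)
    C=-R.T@t; px=np.atleast_2d(px).astype(float)
    d=(R.T@np.linalg.inv(K)@np.c_[px,np.ones(len(px))].T).T
    return C+d*((z-C[2])/d[:,2])[:,None]
def proj(c,P):
    K=np.array([[c['fx'],0,c['cx']],[0,c['fy'],c['cy']],[0,0,1]])
    return cv2.projectPoints(np.atleast_2d(P).astype(float),np.array(c['rvec'],float),np.array(c['tvec'],float),K,None)[0].reshape(-1,2)
E
python3 - <<'E'
import pickle,cv2
from h import *
c=pickle.load(open('top0.pkl','rb'));im=c['image']
a=cv2.resize(im[180:340,195:465],None,fx=2.9,fy=2.9,interpolation=cv2.INTER_CUBIC);cv2.imwrite('pics/crop0.png',a)
hsv=cv2.cvtColor(im,cv2.COLOR_BGR2HSV)
for th in(140,150,160,170,180,190):
  m=((hsv[...,2]>th)&(hsv[...,1]<60)).astype(np.uint8)
  cs,_=cv2.findContours(m,cv2.RETR_EXTERNAL,cv2.CHAIN_APPROX_NONE)
  for q in cs:
    if cv2.contourArea(q)>150:
        r=cv2.minAreaRect(q)
        if 180<r[0][0]<470 and 180<r[0][1]<340: print(th,cv2.contourArea(q),np.round(r[0],1),np.round(r[1],1),round(r[2],1))
E
```

```text
140 1605.5 [217.5 323.5] [45. 45.] 90.0
140 1608.0 [309.6 305.7] [46.2 36.6] 3.0
140 3076.5 [414.2 267.1] [60.6 53.5] 17.1
140 194.0 [220.3 253.9] [ 4.6 64.4] 4.9
140 1447.0 [314.6 207.5] [45.1 34.4] 2.0
150 1555.5 [217.  323.5] [45. 44.] 90.0
150 1512.5 [309.6 305.6] [45.5 35.2] 3.0
150 3011.5 [414.2 267.2] [59.9 52.9] 16.9
150 1367.5 [315.  207.2] [43.9 33.2] 2.2
160 1514.5 [217. 324.] [44. 44.] 90.0
160 324.5 [309.6 308.4] [43.3 25.2] 3.2
160 188.0 [310.5 291.6] [43.2  5.8] 2.5
160 2954.5 [414.1 267.1] [59.  52.9] 16.7
160 505.0 [315.1 207. ] [42.  31.2] 1.6
170 381.0 [220.3 322.8] [22.6 23.3] 45.0
170 2903.0 [414.  267.1] [58.7 52.1] 17.1
180 182.5 [220.5 322.5] [17. 15.] 90.0
180 2839.5 [414.2 267.2] [58.1 51.5] 17.1
190 151.5 [220.5 324. ] [14. 13.] 90.0
190 871.0 [414.  267.2] [57.  50.7] 16.9
```

View pics/crop0.png

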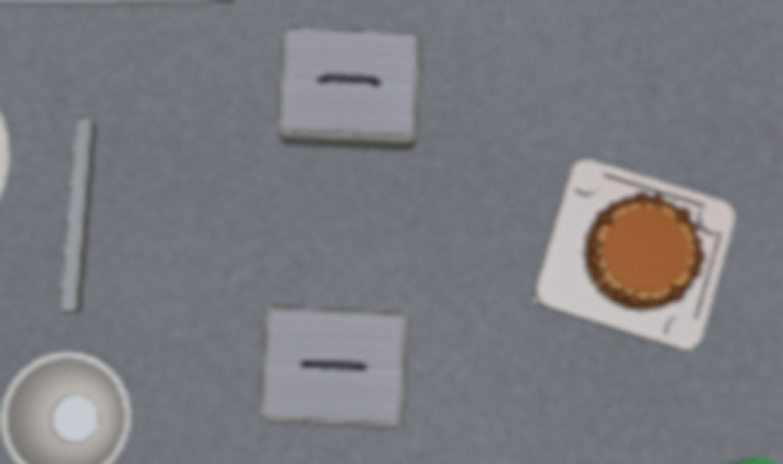

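The crop shows the white tray at crop (637,255), tilted about 17° in the picture, with the doughnut inside it towards the tray's rear (645,250). The tubs are at (350,85) and (335,368), and the rail at (78,215).

```bash
cat >> h.py <<'E'
def rect(c,th,near,z,minA=100):
    hsv=cv2.cvtColor(c['image'],cv2.COLOR_BGR2HSV)
    m=((hsv[...,2]>th)&(hsv[...,1]<60)).astype(np.uint8)
    cs,_=cv2.findContours(m,cv2.RETR_EXTERNAL,cv2.CHAIN_APPROX_NONE)
    cs=[q for q in cs if cv2.contourArea(q)>minA]
    q=min(cs,key=lambda q:np.hypot(*(np.array(cv2.minAreaRect(q)[0])-near)))
    P=cast(c,q.reshape(-1,2),z)[:,:2]
    r=cv2.minAreaRect((P*1000).astype(np.float32))
    return np.array(r[0]),np.array(r[1]),r[2]
E
python3 - <<'E'
import pickle
from h import *
c=pickle.load(open('top0.pkl','rb'))
for n,th,near,z in(('tubA',145,(315,207),.049),('tubB',145,(309,305),.049),('rail',138,(220,254),.022),('tray',150,(414,267),.016)):
    print(n,*[np.round(v,1) for v in rect(c,th,near,z)])
s=pickle.load(open('side0.pkl','rb'))
for n,th,near,z in(('tray',150,(330,330),.012),('tubA',145,(352,232),.049),('tubB',145,(258,246),.049)):
    print('side',n,*[np.round(v,1) for v in rect(s,th,near,z)])
hsv=cv2.cvtColor(c['image'],cv2.COLOR_BGR2HSV);m=((hsv[...,1]>110)&(hsv[...,0]<25)).astype(np.uint8);m[:,:380]=0;m[:,460:]=0;m[300:]=0;m[:230]=0
mm=cv2.moments(m,True);print('dough',cast(c,[mm['m10']/mm['m00'],mm['m01']/mm['m00']],.03)*1000, proj(c,[[0,0,0]]))
E
```

```text
tubA [629.1   1.3] [90.5 70.4] 85.8
tubB [429.1  15.5] [91.  70.9] 86.5
rail [542.4 199.6] [  9.8 136.7] 86.0
tray [ 506.6 -200.2] [121.2 110.7] 71.2
side tray [ 509.2 -197.3] [122.1 113.7] 71.1
side tubA [6.284e+02 1.000e-01] [95.5 77.3] 86.0
side tubB [430.1  13.9] [95.8 74.9] 86.2
dough [[ 505.16699491 -202.87271972   30.        ]] [[321.9246652  530.25183662]]
```

Slide: origin is about (529,8), heading 85.9°, and the rail agrees with the tubs. Tray: centre is about (507.5,-199), heading 71.2°. I'll push with the jaws half open, two fingertips on the rear rim, and go in behind the tray first.

>>> move_arm --motion '[[[50,306,-785,0,0,0,-1.567],[50,306,-785,0,0,0,-1.567],[50,306,-785,0,0,0,-1.567],[50,306,-785,0,0,0,-1.567],[50,306,-785,0,0,0,-1.567],[50,306,-785,0,0,0,-1.567],[50,306,-785,0,0,0,-1.567],[50,306,-785,0,0,0,-1.567],[50,306,-785,0,0,0,-1.567],[50,306,-785,0,0,0,-1.567],[50,306,-785,0,0,0,-1.567],[50,306,-785,0,0,0,-1.567],[50,306,-785,0,0,0,-1.567],[50,306,-785,0,0,0,-1.567],[50,306,-785,0,0,0,-1.567],[50,306,-785,0,0,0,-1.567],[50,306,-785,0,0,0,-1.567],[50,306,-785,0,0,0,-1.567],[50,306,-785,0,0,0,-1.567],[50,306,-785,0,0,0,-1.567]]]'

```text
t: 2.6
tool_pos: [0.477, -0.2883, 0.2315]
orientation: [0.813, 0.582, 0.0, 0.0]
force: [0.8, -0.2, -0.7]
gripper_width: 0.0503
```

>>> move_arm --motion '[[[50,0,0,-60,0,0,0],[50,0,0,-120,0,0,0],[50,0,0,-170,0,0,0],[50,0,0,-200,0,0,0],[50,0,0,-210,0,0,0],[50,0,0,-220,0,0,0],[50,0,0,-220,0,0,0],[50,0,0,-220,0,0,0]]]'

```text
t: 3.6
tool_pos: [0.4779, -0.2892, 0.0124]
orientation: [0.813, 0.582, 0.0, 0.001]
force: [0.2, 0.6, -1.0]
gripper_width: 0.0501
```

```bash
cat > snap.py <<'E'
import sys,pickle,cv2
from plant import *
k=sys.argv[1]
for n in('side','top'):
    c=capture(n);pickle.dump(c,open(f'{n}{k}.pkl','wb'));im=c['image']
    a=im[140:480,160:560] if n=='side' else im[150:400,180:580]
    cv2.imwrite(f'pics/{n}{k}.png',cv2.resize(a,None,fx=1.75,fy=1.75,interpolation=cv2.INTER_CUBIC))
s=state();print(s['t'],s['tool_pos'],s['force'],s['gripper_width'])
E
python3 snap.py 1
```

```text
3.7 [ 0.47778749 -0.28913928  0.01236015] [ 1.32363416 -0.16575214  0.69663662] 0.05017055514781231
```

View pics/side1.png

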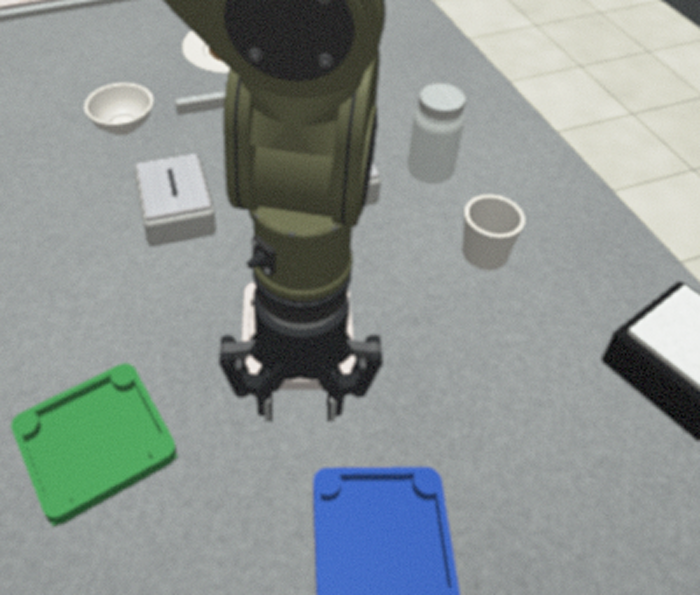

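View pics/top1.png

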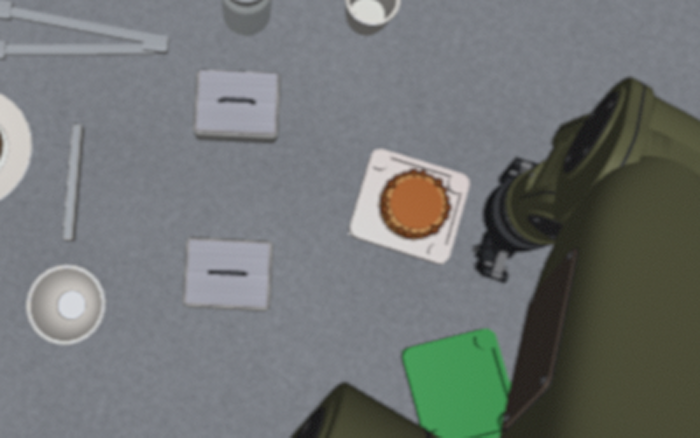

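Run:
```python
import pickle
from h import *
s=pickle.load(open('side1.pkl','rb'));t=pickle.load(open('top1.pkl','rb'))
f=lambda a,o:np.array(a)/1.75+o
for z in(.05,.07,.09,.11):
    P=cast(s,[f((221,350),(160,140)),f((381,350),(160,140))],z)*1000
    Q=cast(s,[f((240,393),(160,140)),f((362,393),(160,140))],z)*1000
    T=cast(t,[f((522,160),(180,150)),f((490,278),(180,150))],z)*1000
    print(z,P[:,:2].round().tolist(),Q[:,:2].round().tolist(),T[:,:2].round().tolist())
a=s['image'][300:400,260:400];cv2.imwrite('pics/k.png',cv2.resize(a,None,fx=5.6,fy=5.6,interpolation=cv2.INTER_CUBIC))
```

```text
0.05 [[425.0, -225.0], [565.0, -273.0]] [[429.0, -274.0], [531.0, -309.0]] [[551.0, -325.0], [417.0, -280.0]]
0.07 [[422.0, -239.0], [558.0, -285.0]] [[426.0, -286.0], [525.0, -320.0]] [[548.0, -319.0], [416.0, -275.0]]
0.09 [[419.0, -252.0], [551.0, -297.0]] [[423.0, -298.0], [519.0, -331.0]] [[544.0, -313.0], [416.0, -269.0]]
0.11 [[417.0, -266.0], [544.0, -309.0]] [[421.0, -310.0], [513.0, -341.0]] [[541.0, -307.0], [415.0, -264.0]]
```

View pics/k.png

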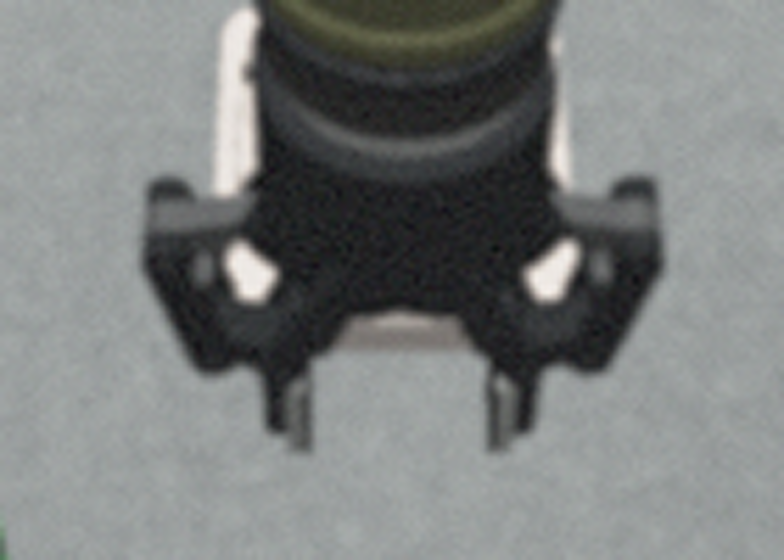

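Half open, the knuckles measure about 130 mm wide at z≈0.1 and narrower lower down. That's tight at tub height, so I'll close to 35 mm before working out the turning push.

Run:
```python
import numpy as np
o=np.array([529.1,8.4]);hs=np.radians(85.94)
c=np.array([507.5,-199.]);h=np.radians(71.2)
tool0=np.array([478,-289.2])
u=lambda a:np.array([np.cos(a),np.sin(a)])
p=c.copy();n=0
def out(l):
    t=p-71*u(h)-tool0;d=p-o
    print(l,t.round(1),round(h-np.radians(71.2),3),'slide',(d@u(hs)).round(1),(d@u(hs+np.pi/2)).round(1))
out('contact')
p=p+5*u(h);out('seat')
N=11
for i in range(N):
    dh=(hs-np.radians(71.2))/N
    h+=dh/2;p=p+5*u(h);h+=dh/2;out(i)
```

```text
contact [ 6.6 23. ] 0.0 slide -208.4 6.9
seat [ 8.2 27.7] 0.0 slide -203.6 5.6
0 [11.4 32. ] 0.023 slide -198.7 4.4
1 [14.4 36.3] 0.047 slide -193.8 3.3
2 [17.3 40.6] 0.07 slide -188.9 2.3
3 [20.2 45.1] 0.094 slide -184.0 1.4
4 [22.9 49.6] 0.117 slide -179.1 0.7
5 [25.5 54.2] 0.14 slide -174.1 0.0
6 [28.  58.8] 0.164 slide -169.1 -0.5
7 [30.4 63.5] 0.187 slide -164.2 -0.9
8 [32.7 68.2] 0.21 slide -159.2 -1.2
9 [34.9 73. ] 0.234 slide -154.2 -1.4
10 [37.  77.9] 0.257 slide -149.2 -1.4
```

>>> move_arm --motion '[[[35,0,0,0,0,0,0],[35,0,0,0,0,0,0],[35,0,0,0,0,0,0],[35,0,0,-5,0,0,0],[35,0,0,-5,0,0,0]]]'

```text
t: 4.32
tool_pos: [0.4765, -0.2883, 0.0057]
orientation: [0.813, 0.582, -0.0, -0.001]
force: [-1.0, -0.3, -0.8]
gripper_width: 0.035
```

```bash
python3 snap.py 2
python3 - <<'E'
import pickle,cv2
s=pickle.load(open('side2.pkl','rb'))
a=s['image'][300:400,260:400];cv2.imwrite('pics/k2.png',cv2.resize(a,None,fx=5.6,fy=5.6,interpolation=cv2.INTER_CUBIC))
E
```

```text
4.425 [ 0.47676706 -0.28850801  0.00601176] [-0.46008122  0.20348738 -0.82182952] 0.034747563403047854
```

View pics/k2.png

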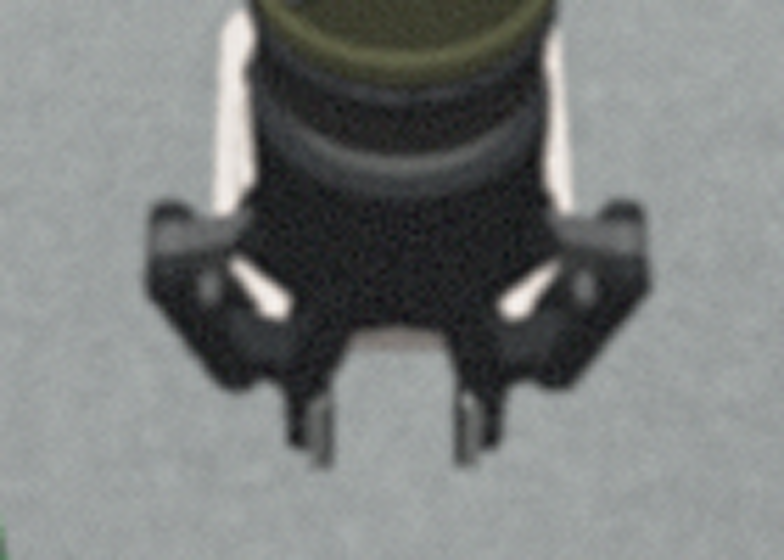

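Knuckle bottoms are about 87 mm apart now, which leaves enough room in the gap. The rear rim is clear ahead. Now the seat and the turning push.

>>> move_arm --motion '[[[35,2,6,0,0,0,0],[35,4,12,0,0,0,0],[35,6,18,0,0,0,0],[35,7,21,0,0,0,0],[35,8,25,0,0,0,0],[35,9,28,0,0,0,0],[35,11.5,32,0,0,0,0.023],[35,14.5,36.5,0,0,0,0.047],[35,17.5,40.5,0,0,0,0.07],[35,20,45,0,0,0,0.094],[35,23,49.5,0,0,0,0.117],[35,25.5,54,0,0,0,0.14],[35,28,59,0,0,0,0.164],[35,30.5,63.5,0,0,0,0.187],[35,32.5,68,0,0,0,0.21],[35,35,73,0,0,0,0.234],[35,37,78,0,0,0,0.257],[35,37,78,0,0,0,0.257]]]'

```text
t: 6.68
tool_pos: [0.5142, -0.2097, 0.0063]
orientation: [0.731, 0.682, 0.001, -0.0]
force: [-0.6, 0.3, -0.8]
gripper_width: 0.0351
```

```bash
python3 snap.py 3
```

```text
6.775 [ 0.51379527 -0.20988314  0.00613813] [-0.98101029 -0.35971269  0.24602421] 0.035035741885883875
```

View pics/top3.png

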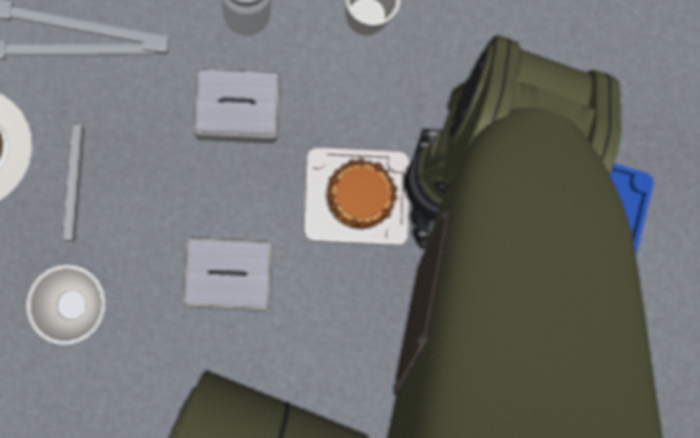

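View pics/side3.png

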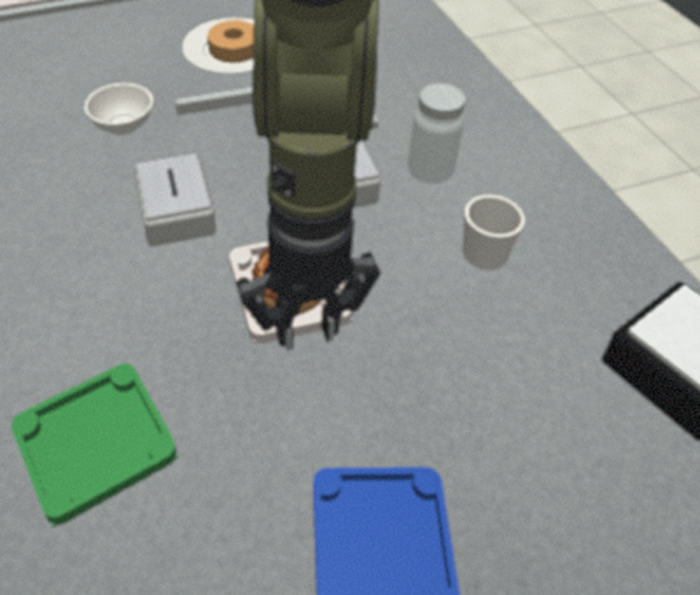

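The tray at top crop (357,196) is now nearly square to the gap, with the doughnut inside. Measuring lateral position and heading.

```bash
cat >> h.py <<'E'
O=np.array([529.1,8.4]);HS=np.radians(85.94)
def tray(c,x0,x1,y0,y1):
    """edges from top view: side lines and front line, in slide frame (mm)"""
    hsv=cv2.cvtColor(c['image'],cv2.COLOR_BGR2HSV)
    m=((hsv[...,2]>155)&(hsv[...,1]<60)).astype(np.uint8)
    w=np.zeros_like(m);w[y0:y1,x0:x1]=1;m*=w
    cs,_=cv2.findContours(m,cv2.RETR_EXTERNAL,cv2.CHAIN_APPROX_NONE)
    q=max(cs,key=cv2.contourArea).reshape(-1,2)
    P=cast(c,q,.016)[:,:2]*1000-O
    ux=np.array([np.cos(HS),np.sin(HS)]);uy=np.array([-ux[1],ux[0]])
    S=np.c_[P@ux,P@uy]; xf=S[:,0].max(); 
    yc=(S[:,1].max()+S[:,1].min())/2
    b=(S[:,0]<xf-20)&(S[:,0]>xf-95)
    L=S[b&(S[:,1]>yc+45)];Rr=S[b&(S[:,1]<yc-45)];F=S[(abs(S[:,1]-yc)<38)&(S[:,0]>xf-15)]
    a=np.polyfit(L[:,0],L[:,1],1) if len(L)>3 else None; r=np.polyfit(Rr[:,0],Rr[:,1],1) if len(Rr)>3 else None; f=np.polyfit(F[:,1],F[:,0],1)
    xc=xf-60
    print('slopes L,R,F(-):',None if a is None else a[0],None if r is None else r[0],-f[0])
    print('front x',np.polyval(f,yc),'y L,R at xc',None if a is None else np.polyval(a,xc),None if r is None else np.polyval(r,xc),'n',len(L),len(Rr),len(F))
E
python3 - <<'E'
import pickle
from h import *
c=pickle.load(open('top0.pkl','rb'));tray(c,370,460,220,310)
c=pickle.load(open('top3.pkl','rb'));tray(c,340,425,220,310)
d=np.array([513.8,-209.8])-O
print('tool',d@[np.cos(HS),np.sin(HS)],d@[-np.sin(HS),np.cos(HS)])
E
```

```text
slopes L,R,F(-): -0.25981181412130844 -0.10336049136882182 -0.2355446846512919
front x -148.4437932157958 y L,R at xc 61.54979914478012 -49.171160770948894 n 34 41 33
slopes L,R,F(-): -0.0028470121606023135 -0.0063047930128369446 -0.0003049220952709368
front x -86.76446939674469 y L,R at xc 54.531009552879105 -55.89615979962633 n 37 36 37
tool -218.73567372312291 -0.1871921246492363
```

>>> move_arm --motion '[[[35,0.5,7,0,0,0,0],[35,1,15,0,0,0,0],[35,1.5,23,0,0,0,0],[35,2,31,0,0,0,0],[35,3,39,0,0,0,0],[35,3.5,47,0,0,0,0],[35,4,55,0,0,0,0],[35,4.5,63,0,0,0,0],[35,5,71,0,0,0,0],[35,5.5,79,0,0,0,0],[35,6,85,0,0,0,0],[35,6.5,90,0,0,0,0],[35,6.5,94,0,0,0,0],[35,6.5,94,0,0,0,0]]]'

```text
t: 8.52
tool_pos: [0.5207, -0.1161, 0.0064]
orientation: [0.732, 0.682, 0.0, -0.0]
force: [0.2, -0.2, 0.5]
gripper_width: 0.0349
```

```bash
python3 snap.py 4
python3 - <<'E'
import pickle
from h import *
c=pickle.load(open('top4.pkl','rb'));tray(c,290,390,225,288)
E
```

```text
8.625 [ 0.52063863 -0.1163769   0.00640513] [ 0.38633409  0.15082094 -0.31213841] 0.03490580378642785
slopes L,R,F(-): 0.03312233839254966 0.0009212225146419717 -0.008944548694371371
front x 7.769754654378325 y L,R at xc 53.43720346035627 -55.21110807423868 n 38 41 36
```

View pics/top4.png

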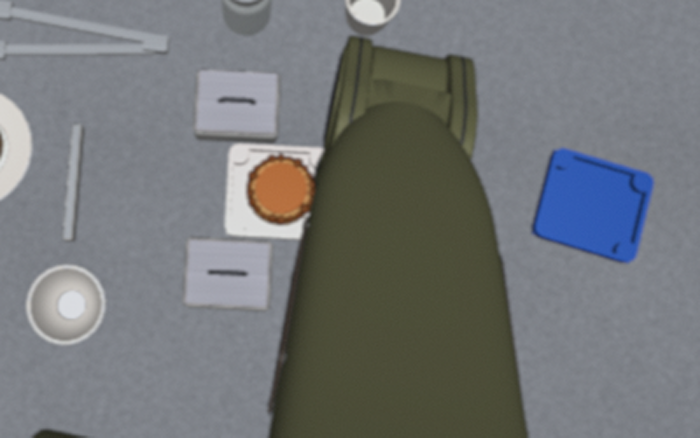

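Entering the gap cleanly: front edge at about +8, y≈-1, and no side force. I'll carry on to mid-gap, dwell, then continue to just short of the rail.

>>> move_arm --motion '[[[35,0.5,7,0,0,0,0],[35,1,15,0,0,0,0],[35,1.5,23,0,0,0,0],[35,2.5,31,0,0,0,0],[35,3,39,0,0,0,0],[35,3.5,46,0,0,0,0],[35,4,52,0,0,0,0],[35,4,52,0,0,0,0],[35,4,52,0,0,0,0],[35,4,52,0,0,0,0]]]'

```text
t: 9.88
tool_pos: [0.5242, -0.0644, 0.0061]
orientation: [0.732, 0.682, 0.0, -0.0]
force: [-0.2, 0.3, 1.0]
gripper_width: 0.035
```

```bash
python3 snap.py 5
```

```text
9.975 [ 0.52437057 -0.06456091  0.00617524] [ 0.26284938  1.40204873 -0.22621079] 0.03506377438999023
```

View pics/side5.png

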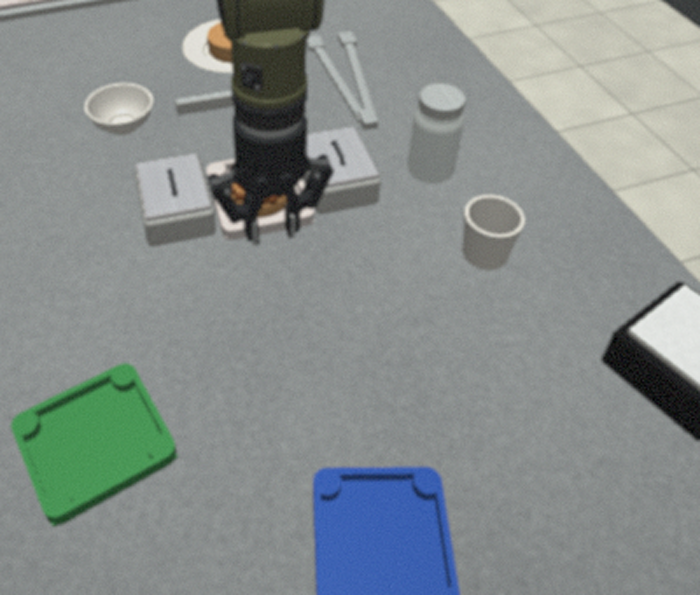

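View pics/top5.png

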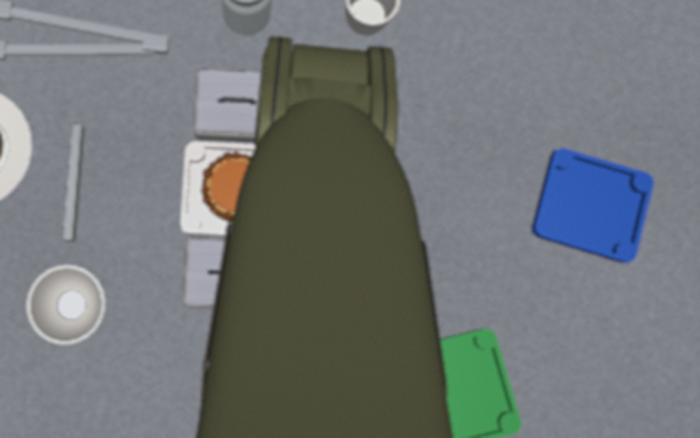

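The tray sits between the tubs: front edge at crop x≈182, and its sides are clear of both. Next, fingers enter between the tubs. I'll step on and watch the force.

>>> move_arm --motion '[[[35,0.5,6,0,0,0,0],[35,1,12,0,0,0,0],[35,1.5,18,0,0,0,0],[35,2,24,0,0,0,0],[35,2,30,0,0,0,0],[35,2.5,36,0,0,0,0],[35,3,42,0,0,0,0],[35,3,42,0,0,0,0]]]'

```text
t: 10.98
tool_pos: [0.5277, -0.0218, 0.0064]
orientation: [0.731, 0.682, 0.0, -0.0]
force: [-0.8, 0.1, 0.3]
gripper_width: 0.0355
```

```bash
python3 snap.py 6;python3 - <<'E'
import pickle
from h import *
c=pickle.load(open('top6.pkl','rb'));tray(c,255,345,222,290)
E
```

```text
11.075 [ 0.52772342 -0.02227709  0.00644307] [-0.41324235 -0.91557787  0.13638636] 0.034716013201732704
slopes L,R,F(-): 1.3444868344062584 -0.11978089536542863 -0.007119051250482752
front x 102.38372807903177 y L,R at xc 1.6445927433612724 -53.28635772764196 n 8 20 36
```

View pics/top6.png

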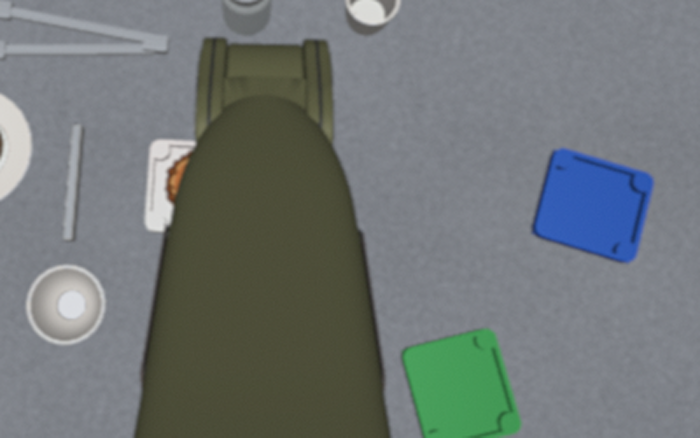

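View pics/side6.png

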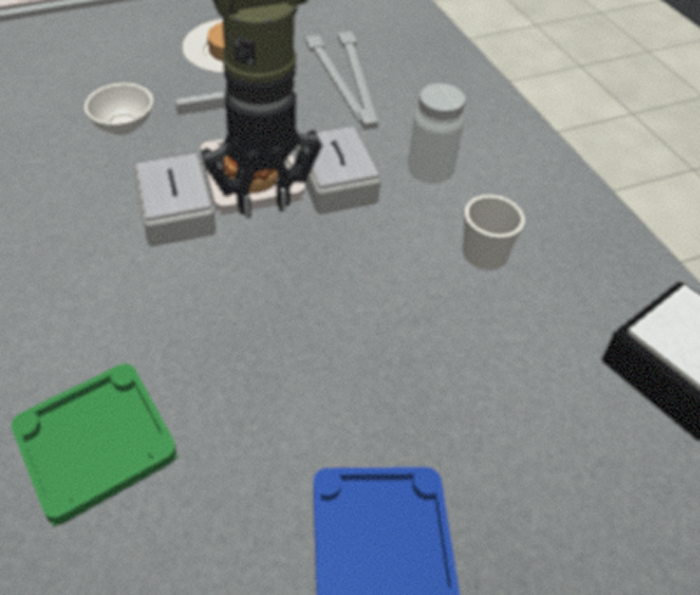

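No contact force beyond noise. Front edge is at about 102 of 185, so continuing.

>>> move_arm --motion '[[[35,0.5,6,0,0,0,0],[35,1,12,0,0,0,0],[35,1.5,18,0,0,0,0],[35,2,24,0,0,0,0],[35,2,30,0,0,0,0],[35,2.5,36,0,0,0,0],[35,3,42,0,0,0,0],[35,3.5,48,0,0,0,0],[35,4,54,0,0,0,0],[35,4.5,60,0,0,0,0],[35,4.5,65,0,0,0,0],[35,5,70,0,0,0,0],[35,5,70,0,0,0,0]]]'

```text
t: 12.7
tool_pos: [0.5326, 0.0483, 0.0062]
orientation: [0.732, 0.682, 0.001, -0.001]
force: [0.4, -1.5, 1.3]
gripper_width: 0.0349
```

```bash
python3 snap.py 7;python3 - <<'E'
import pickle
from h import *
c=pickle.load(open('top7.pkl','rb'));tray(c,225,310,222,290)
E
```

```text
12.8 [0.5324057  0.04827381 0.00606423] [-0.10517135  0.12579171 -0.04041603] 0.035112668786411304
slopes L,R,F(-): None None 0.08264723945536606
front x 188.50923427017165 y L,R at xc None None n 0 0 4
```

View pics/top7.png

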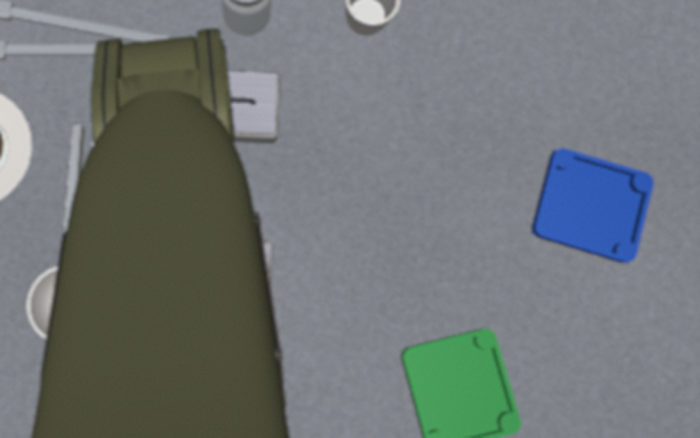

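Tray hidden in the top view, but from the tool offset about 12 mm remains. Creeping in to feel the rail.

>>> move_arm --motion '[[[35,0,2,0,0,0,0],[35,0.5,4,0,0,0,0],[35,0.5,6,0,0,0,0],[35,0.5,8,0,0,0,0],[35,0.5,9.5,0,0,0,0],[35,0.5,11,0,0,0,0],[35,0.5,11,0,0,0,0]]]'

```text
t: 13.68
tool_pos: [0.5329, 0.0587, 0.0063]
orientation: [0.732, 0.682, 0.0, -0.0]
force: [-0.9, -0.5, -1.9]
gripper_width: 0.035
```

>>> move_arm --motion '[[[35,0,1,0,0,0,0],[35,0,1,0,0,0,0],[35,0,1,0,0,0,0]]]'

```text
t: 14.05
tool_pos: [0.533, 0.0594, 0.0063]
orientation: [0.732, 0.682, 0.0, -0.0]
force: [0.2, -1.6, -1.2]
gripper_width: 0.0351
```

```bash
python3 snap.py 8; python3 -c "
from plant import *
for i in range(4): print(state()['force'])"
```

```text
14.15 [0.53296662 0.05937986 0.00630509] [-0.8188678  -2.1389284  -0.66373053] 0.03481403266697575
[-0.8188678  -2.1389284  -0.66373053]
[-0.8188678  -2.1389284  -0.66373053]
[-0.8188678  -2.1389284  -0.66373053]
[-0.8188678  -2.1389284  -0.66373053]
```

View pics/side8.png

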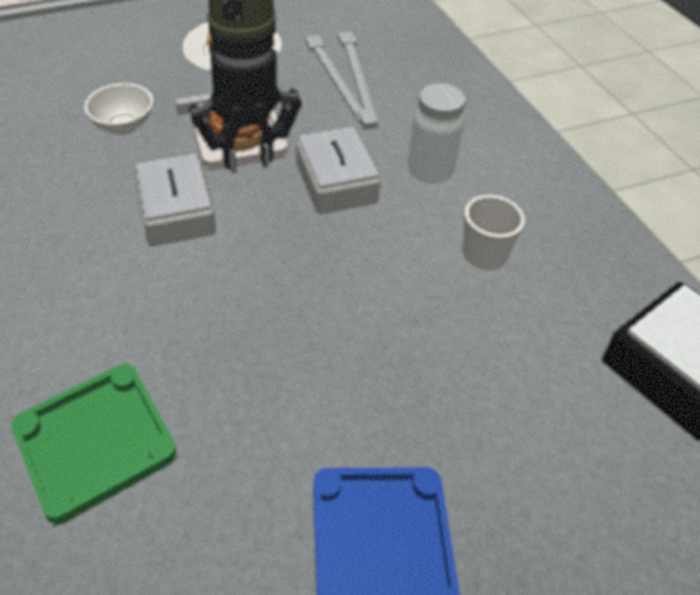

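Still in free sliding; a bit more, in small steps.

>>> move_arm --motion '[[[35,0,1,0,0,0,0],[35,0,1,0,0,0,0],[35,0,1,0,0,0,0]]]'

```text
t: 14.52
tool_pos: [0.5331, 0.0604, 0.0063]
orientation: [0.732, 0.682, 0.0, 0.0]
force: [0.1, -1.6, -0.6]
gripper_width: 0.0355
```

>>> move_arm --motion '[[[35,0,1,0,0,0,0],[35,0,1,0,0,0,0],[35,0,1,0,0,0,0]]]'

```text
t: 14.9
tool_pos: [0.533, 0.0615, 0.0063]
orientation: [0.732, 0.682, 0.0, -0.0]
force: [0.1, -1.1, -0.8]
gripper_width: 0.0348
```

>>> move_arm --motion '[[[35,0,1,0,0,0,0],[35,0,1,0,0,0,0],[35,0,1,0,0,0,0]]]'

```text
t: 15.28
tool_pos: [0.5331, 0.0616, 0.0063]
orientation: [0.732, 0.681, -0.0, 0.001]
force: [0.8, -5.5, -0.3]
gripper_width: 0.0349
```

The rail is felt (-5.5 N, tool stopped where the geometry predicts). Backing straight off, then up and away.

>>> move_arm --motion '[[[35,0,-1,0,0,0,0],[35,-0.5,-4,0,0,0,0],[35,-1,-12,0,0,0,0],[35,-2,-25,0,0,0,0],[35,-3,-40,0,0,0,0],[35,-3,-40,0,0,0,0],[35,-3,-40,40,0,0,0],[35,-3,-40,90,0,0,0],[35,-3,-40,150,0,0,0],[35,-3,-40,200,0,0,0],[35,-3,-100,200,0,0,0],[35,-3,-160,200,0,0,0],[35,-3,-220,200,0,0,0],[35,-3,-280,200,0,0,0],[35,-3,-330,200,0,0,0],[35,-3,-330,200,0,0,0],[35,-3,-330,200,0,0,0]]]'

```text
t: 17.4
tool_pos: [0.5296, -0.2673, 0.206]
orientation: [0.732, 0.681, 0.0, -0.001]
force: [0.5, -0.2, -0.1]
gripper_width: 0.0353
```

```bash
python3 snap.py 9
python3 - <<'E'
import pickle
from h import *
c=pickle.load(open('top9.pkl','rb'));tray(c,224,292,218,292)
hsv=cv2.cvtColor(c['image'],cv2.COLOR_BGR2HSV);m=((hsv[...,1]>110)&(hsv[...,0]<25)).astype(np.uint8);m[:,:225]=0;m[:,300:]=0;m[300:]=0;m[:220]=0
mm=cv2.moments(m,True);d=cast(c,[mm['m10']/mm['m00'],mm['m01']/mm['m00']],.03)[0,:2]*1000-O;print('dough slide',d@[np.cos(HS),np.sin(HS)],d@[-np.sin(HS),np.cos(HS)])
b=cv2.absdiff(c['image'],pickle.load(open('top0.pkl','rb'))['image']).max(2)
a=c['image'][190:320,180:350];cv2.imwrite('pics/end.png',cv2.resize(a,None,fx=4,fy=4,interpolation=cv2.INTER_CUBIC))
cv2.imwrite('pics/diff.png',b)
E
```

```text
17.5 [ 0.52989827 -0.26637906  0.20624338] [-0.13642308  0.57400346 -0.04897043] 0.034974575614771054
slopes L,R,F(-): 0.010023829996725946 0.006248844010302392 0.03449695646536153
front x 184.3466593075327 y L,R at xc 53.506011124662415 -56.16487416599168 n 36 35 36
dough slide 120.97455409819968 -0.7448594690483343
```

View pics/end.png

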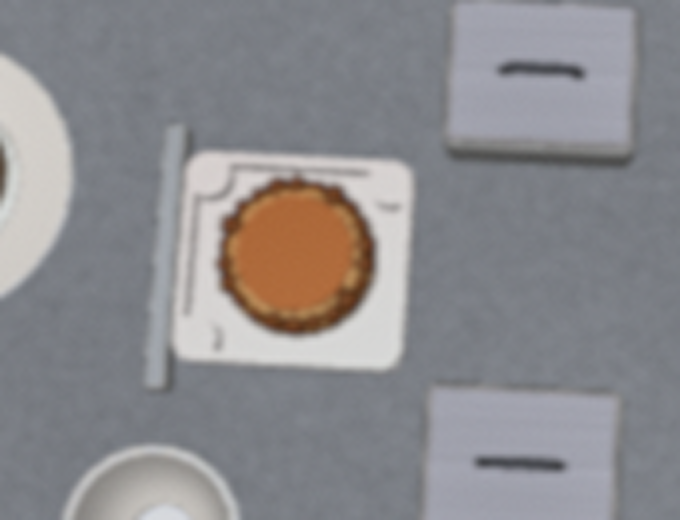

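View pics/diff.png

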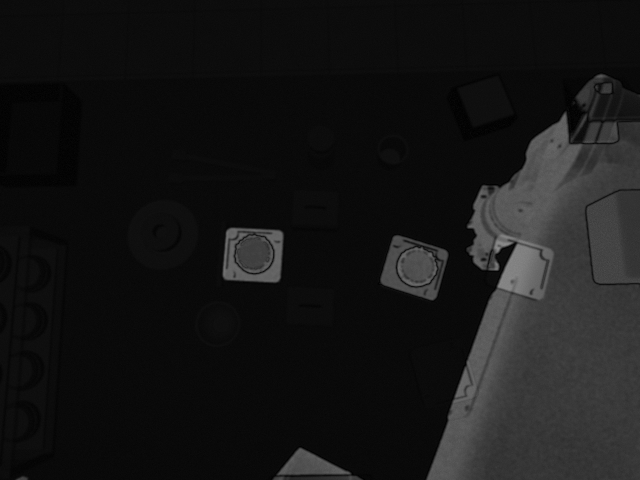

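View pics/side9.png

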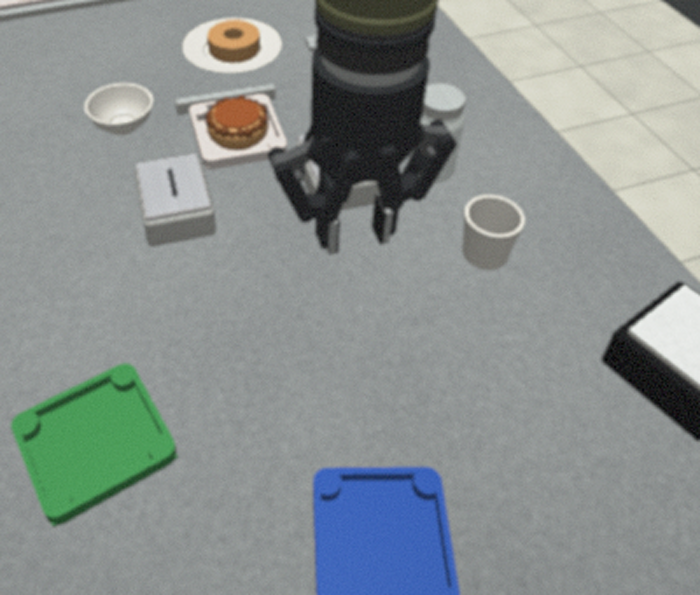

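The tray, at crop (293,260), lies flat against the rail (166,257) and is centred, with the doughnut at (297,255) inside its rim. The difference picture shows that only the tray, the doughnut and the arm changed place. Handing in.

```bash
python3 -c "
from plant import *
print(sign_off())"
```

```text
the job is handed in; nothing more can be done
None
```

The white tray is now against the rail, pushed through the gap with two fingertips on its rear rim. I turned it square on the way in, paused mid-gap, and crept forward until I felt the rail (about 5.5 N). Then I backed off and signed off at about 17.5 s.

**Tray, last check from the top camera:**
- The front edge is at 184.3 mm against the rail face at 185 mm, so the tray's origin is at about x = 124 mm.
- It sits about 1.3 mm off the gap's centre line. The two sides put it about 0.01 rad off square. The front-edge fit gave 0.034 rad, most likely because the rail touches that edge in the picture. Both are within 0.12 rad.

**Doughnut and the rest:**
- The doughnut lies inside the rim, about 3 mm from the tray's centre.
- Comparing the first and last top pictures, only the tray, the doughnut and the arm changed place. The arm hides the blue tray, and the edge of the green one, in the last top picture, but both look unmoved in the side view.

The final stretch to the rail was hidden from the top camera, so I went by tool position and force there; the picture after backing off confirmed the result.

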